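Stand the slumped carton back up and flip the bread box shut

ROBOT

A 7-joint arm with a two-finger parallel gripper is mounted at the origin on the work surface. World frame = base frame: x ahead of the robot, y to its left, z up, the work surface at z = 0. Lengths are in m, angles in rad, forces in N, time in s.
With the tool pointing down it reaches from about 0.425 to 0.875 m from the base axis. Payload 8.4 kg.
Tool frame: the origin (TCP) lies on the centre line of the jaws, within the pads' length; the fingertips stand 22 mm ahead of it and the grasp point (between the pads) lies 3 mm ahead of it; z points along the fingers, y is the line along which they close (so a half turn about z gives the same grasp; the last joint's range is limited). The gripper opens to 87 mm and grips with 3 to 60 N. Pads are 19 mm wide; open, the fingers measure 117 mm over their backs; the gripper's body (75 mm by 190 mm) begins 51 mm behind the grasp point.
Start: joints at [1.068, 0.333, 0.04, 1.465, -0.013, 1.343, -0.059], TCP at [0.255, -0.598, 0.245] pointing down, gripper open.
Joint ranges: [-2.58, 2.58], [-0.38, 2.09], [-1.3, 1.39], [0.25, 2.4], [-1.5, 4.64], [0.08, 2.09], [-2.65, 2.65]. Speed limits (rad/s): [2.22, 2.22, 2.79, 2.79, 3.14, 3.14, 3.14].

INTERFACE

Orientations are given as a unit quaternion [w, x, y, z].
In Python, from bench import bot gives the robot as it stands.
- The arm moves only by the tool step_arm, never from a script. Its argument "moves" is a list of rows, each an object of numbers: "dx", "dy", "dz": the shift along the tool's x, y, z in mm; "yaw": the turn about the tool's z in degrees. In form: [{"dx": .., "dy": .., "dz": .., "yaw": ..}, ...]. A call has 1 to 12 rows; each row shifts and turns the commanded pose from where the row before left it, along the tool's axes as they then stand; what a row does not reach is not made up. A row lasts 1/10 s, in which the tool goes at most 50 mm and 8.59 degrees, less where a joint would pass 70% of its speed; a pose out of reach is approached as far as the arm can. A call with a gripper value outside its range is refused whole. "grip" is the finger opening in mm, from 0 to 87, set as the call begins (left out, the last holds). The fingers move at their own pace and stop on an object; "grip_force" is the grip in N (left out, the last holds). Time passes only in rows, so rows that do not move let the fingers close. It gives the time, the measured TCP pose, the force, the opening and the grip force at its end, in the units of the state.
- bot.state(): the state, without advancing time (a new reading comes with each control period).
- bot.grab_frame(name): name is "side" or "top" or "wrist"; returns the picture (480x640x3 uint8, red, green, blue); there is no depth.
- bot.calibration(name): a dict with "fx", "fy", "cx", "cy" (pixels), "camera_from_world" (4x4, takes a point from world to camera coordinates); the wrist camera has in their place "tool_from_camera" (4x4, takes a point from camera to tool coordinates, whose origin is the TCP and whose axes are the flange's). Camera axes: x right, y down, z forward; pixel columns grow to the right and rows downward; lengths in m; the calibration is good to about 2 mm. A picture is of the moment at which its call begins: read the wrist's pose just before it. calibration takes no time and is no camera call.
- bot.sign_off(): hands the job in; it is judged then, once.
Trained networks look in the newest picture that a camera, given by its name, has taken for a name from the list of things; names that differ only in an ending like _2 or _b are one class to them, and where a whole thing is asked for, a point or a joint stands for the part that bears it (a point fixed in the world has none). Each returns a list of dicts, best first, with "conf" (0 to 1); they miss things now and then, are a little off and sometimes report something else, mostly with a low value. They report only what shows in the picture. A call takes as long as a camera call. They do not tell look-alikes from the thing itself.
- bot.regions_of(camera, name): "mask" (480x640 bool, what is visible of it).
- bot.tip_of(camera, name): "xyz" ([x, y, z] in m, in world coordinates, good to about 4 mm: a listed point, or the origin of a listed thing).
The state is a dict: "clock": time; "qpos": joint angles; "joint_vel": joint speeds; "joint_torque": joint torques, N m; "ee_pos": TCP position; "eef_rot": TCP orientation; "wrist_force": force on the tool from outside, world axes, zero at the start; "torque": the same for the moment, N m; "grip_width": finger opening in m; "gripper_force": force on a finger pad.
Only numpy, scipy, OpenCV 4.12 (cv2) and the standard library are available. Lean on these libraries where they do the work, as an engineer would, in place of code of your own. Each camera call takes 0.05 s, during which the arm holds its last target. There are 200 camera calls.

TASK

A cardboard carton has slumped across the rim of the open bread box and is in the way of its lid. First push the carton by its overhanging top so that it tips back and stands upright on its own base beside the box, without shoving its foot away from where it is and with the lid still open; then push the open lid over until it is fully shut. Only push with the fingers: do not lift or carry the carton, and leave everything else on the table where it is.

Things in the scene. Friction and masses are not known exactly. Their poses are not given: they have to be found in the camera images.
- box: low white steel bread box, fixed: 170 mm deep (its x), 260 mm long (its y), 85 mm high, walls 6 mm. Origin: centre of its underside, z up. The lid is hinged along its +x rim; the carton leans over its -x rim. Three fixed bread rolls lie in its +x half, tops 44 mm above the table.
- lid (a joint): angle of the box's plain wooden lid: 0 = shut on the rim; 1.6 to 1.85 at the start (open, leaning slightly outwards); stop at 1.95. Flat board, 182 mm from hinge to free edge, 260 mm long, 10 mm thick; shut, its top is 96 mm above the table and it overhangs the -x wall by 12 mm. Stiff hinge: it stays where it is left; 1 to 3 N at the free edge moves it.
- lid_hinge (a point): middle of the lid's hinge line, on the +x rim of the box, 86 mm above the table; the hinge line runs along the box's y axis
- lid_edge (a point): middle of the lid's free edge, on the face that is on top when shut (outer face when open)
- carton: plain cardboard carton with a paper band, loose, 0.25 to 0.5 kg: 70 mm along its x, 50 mm along its y, 185 mm tall along its z. Origin: centre of its underside. At the start it leans 0.52 rad towards its own +x, which is the box's +x, resting on the rim and on its lower +x edge, which lies 49 mm outside the box's -x wall. Pushed back, it pivots on that edge.
- jar: bystander: closed terracotta-coloured jar with a steel cap, 64 mm across, 100 mm tall, near the box. Origin: centre of its underside
- mug: bystander: white mug, 76 mm across, 92 mm tall, near the box. Origin: centre of its underside; handle towards its +y
- milk: bystander: white milk bottle, 84 mm across, 220 mm tall. Origin: centre of its underside
- bowl: bystander: white bowl, 136 mm across, 55 mm tall. Origin: centre of its underside
- plate: bystander: white plate, 230 mm across, 22 mm tall. Origin: centre of its underside
- spoon: bystander: steel spoon lying flat, 170 mm long along its x
- jarlid: bystander: loose steel jar lid, 72 mm across, 12 mm tall. Origin: centre of its underside
- carton_lip (a point): middle of the carton's upper +x edge: the lowest edge of its overhanging top, over the inside of the box, 160 mm above the table at the start. Pushed away from the box here, the carton rises and, leaning less than about 0.36 rad, falls onto its base by itself.
Mind the look-alikes: they are no part of the job. There is more than one size of the carton; the job needs the largest.

How it is judged:
By the outcome, as a careful person would: the job done as asked, in the order asked, and still so for the second after the job is handed in, with the robot touching nothing.
It also fails if it takes over 54 s, if anything falls off the work surface, if the arm or the gripper's body presses on something with over 40 N, if the wrist force passes 120 N, or if a joint passes its speed limit or range.

## Working session

There is one attempt and no reset: what is moved stays moved. The work goes in short steps, Python scripts to look and compute and a tool call to move; the robot and the scene stay as the last step left them, time stands still between calls to the robot, and variables do not carry over. Pictures are saved under pics/ and viewed, at most 10 in all, crops included, and the job is handed in when it is done.

Besides the shell and the picture viewer there is one more tool, called by a JSON object that holds its "op" and its "data", one argument or row to a line. step_arm: Moves the arm, as the interface text tells. Its arguments: {"type":"object","properties":{"moves":{"type":"array","items":{"type":"object","properties":{"dx":{"type":"number"},"dy":{"type":"number"},"dz":{"type":"number"},"yaw":{"type":"number"}}}},"grip":{"type":"number"},"grip_force":{"type":"number"}},"required":["moves"]}

```bash
mkdir -p pics; python3 - <<'E'
from bench import bot
import cv2, numpy as np
for c in ["side","top"]:
    im=bot.grab_frame(c); cv2.imwrite(f"pics/{c}0.png",im[...,::-1])
    for n in ["box","lid_hinge","lid_edge","carton","carton_lip","jar","mug","milk"]:
        try:
            print(c,n,[(np.round(d["xyz"],3).tolist(),round(d["conf"],2)) for d in bot.tip_of(c,n)][:4])
        except Exception as e: print(c,n,e)
s=bot.state(); print(s["clock"],s["ee_pos"],s["eef_rot"],s["wrist_force"])
E
```

```text
side box [([0.565, 0.156, 0.001], 0.55), ([0.617, -0.451, 0.0], 0.54)]
side lid_hinge [([0.425, 0.464, 0.002], 0.7), ([0.577, 0.068, 0.085], 0.69)]
side lid_edge []
side carton [([0.259, 0.222, 0.014], 0.63), ([0.589, -0.057, 0.02], 0.62), ([0.572, 0.322, 0.014], 0.56)]
side carton_lip [([0.584, 0.2, 0.162], 0.96), ([0.717, -0.03, 0.018], 0.74), ([0.778, 0.173, 0.002], 0.43)]
side jar [([0.779, 0.173, 0.002], 0.46)]
side mug [([0.689, 0.337, 0.004], 0.73), ([0.578, 0.073, 0.085], 0.62), ([0.402, -0.529, 0.002], 0.42)]
side milk [([0.527, 0.539, -0.002], 0.82), ([0.618, -0.451, 0.001], 0.63)]
top box [([0.564, 0.155, 0.004], 0.85)]
top lid_hinge [([0.578, 0.068, 0.085], 0.62)]
top lid_edge [([0.583, 0.032, 0.264], 0.62)]
top carton [([0.588, -0.052, 0.018], 0.93), ([0.568, 0.321, 0.016], 0.91), ([0.26, 0.222, 0.015], 0.6), ([0.425, 0.464, 0.004], 0.43)]
top carton_lip [([0.592, 0.2, 0.154], 0.87), ([0.718, -0.025, 0.02], 0.8), ([0.353, 0.309, 0.017], 0.64)]
top jar [([0.774, 0.166, -0.0], 0.81)]
top mug [([0.691, 0.334, 0.0], 0.84)]
top milk []
0.9 [ 0.25536344 -0.59771197  0.24454485] [-2.23353978e-05  9.79690980e-01  2.00513298e-01 -4.89352253e-06] [-0.06597691 -0.36425436  0.12948982]
```

View pics/side0.png

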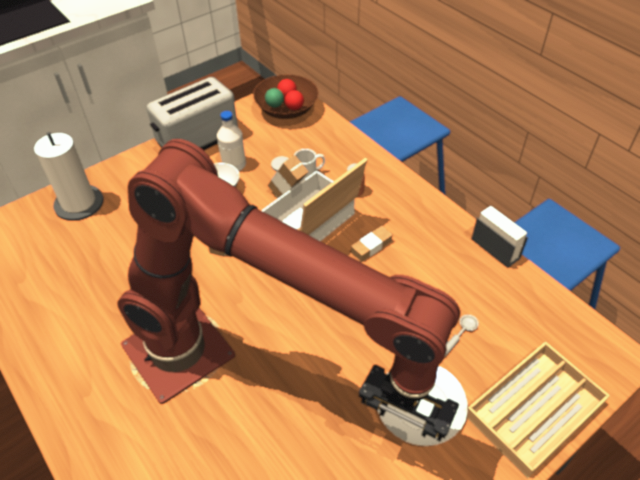

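View pics/top0.png

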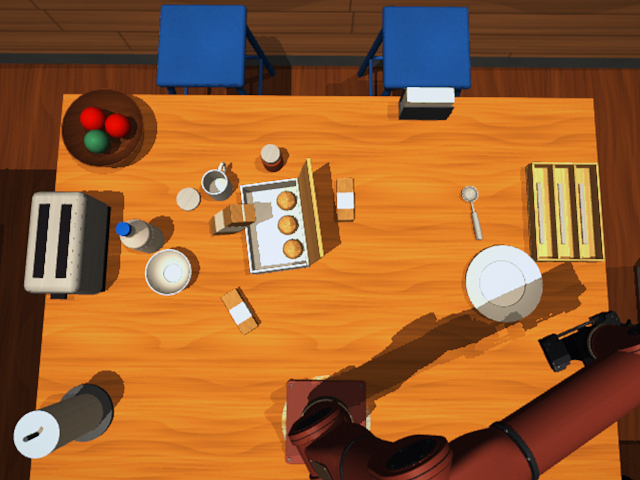

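The leaning carton at top (232,218), against the box's -x rim, fits the description. The two flat cartons at (345,200) and (240,310) are smaller look-alikes. I'll confirm this in one crop and get the box axes.

```bash
python3 - <<'E'
from bench import bot
import cv2, numpy as np
im=cv2.imread("pics/top0.png"); cv2.imwrite("pics/crop0.png",cv2.resize(im[130:340,170:370],None,fx=2.8,fy=2.8,interpolation=cv2.INTER_CUBIC))
k=bot.calibration("top"); T=np.array(k["camera_from_world"]);R,t=T[:3,:3],T[:3,3]
def back(u,v,z):
    d=R.T@np.array([(u-k["cx"])/k["fx"],(v-k["cy"])/k["fy"],1]); c=-R.T@t
    return c+d*(z-c[2])/d[2]
m=bot.regions_of("top","box")
if m:
    mm=m[0]["mask"].astype(np.uint8); q=cv2.boxPoints(cv2.minAreaRect(cv2.findNonZero(mm))); print([ (p.round().tolist(),back(*p,.085).round(3).tolist()) for p in q])
for p in [(242,186),(250,273)]: print(back(*p,.085).round(3))
print(np.round(bot.calibration("wrist")["tool_from_camera"],3))
E
```

```text
[0.677 0.251 0.085]
[0.422 0.22  0.085]
[[ 0.    -0.968 -0.251  0.067]
 [ 1.     0.001 -0.001  0.001]
 [ 0.001 -0.251  0.968 -0.141]
 [ 0.     0.     0.     1.   ]]
```

View pics/crop0.png

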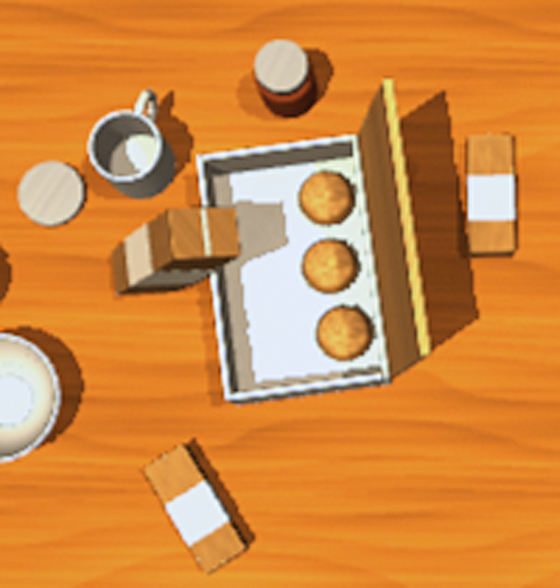

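The crop shows the tall leaning carton at crop (175,245), clearly the largest and resting on the rim. The box's long axis is about 7° from world x, and the lid stands open at crop x of about 400. I'll close the fingers, rise and turn.

{"op": "step_arm", "data": {
  "moves": [
    {"dz":-14,"yaw":-8.2},
    {"dz":-14,"yaw":-8.2},
    {"dz":-14,"yaw":-8.2},
    {"dz":-14,"yaw":-8.2},
    {"dz":-14,"yaw":-8.2},
    {"dz":-14,"yaw":-8.2},
    {"dz":-14,"yaw":-8.2},
    {"dz":-14,"yaw":-8.2},
    {"dz":-14,"yaw":-8.2},
    {"dz":0}
  ],
  "grip": 0,
  "grip_force": 10
}}

```text
validation failed for argument at $.mo...
```

{"op": "step_arm", "data": {
  "moves": [
    {"dx":0,"dy":0,"dz":-14,"yaw":-8.2},
    {"dx":0,"dy":0,"dz":-14,"yaw":-8.2},
    {"dx":0,"dy":0,"dz":-14,"yaw":-8.2},
    {"dx":0,"dy":0,"dz":-14,"yaw":-8.2},
    {"dx":0,"dy":0,"dz":-14,"yaw":-8.2},
    {"dx":0,"dy":0,"dz":-14,"yaw":-8.2},
    {"dx":0,"dy":0,"dz":-14,"yaw":-8.2},
    {"dx":0,"dy":0,"dz":-14,"yaw":-8.2},
    {"dx":0,"dy":0,"dz":-14,"yaw":-8.2},
    {"dx":0,"dy":0,"dz":0,"yaw":0}
  ],
  "grip": 0,
  "grip_force": 10
}}

```text
clock: 1.95
ee_pos: [0.2556, -0.5983, 0.3727]
eef_rot: [0.002, 0.662, 0.749, -0.001]
wrist_force: [-0.4, -1.2, -0.9]
grip_width: 0.0151
gripper_force: 0.0
```

{"op": "step_arm", "data": {
  "moves": [
    {"dx":36,"dy":21.4,"dz":0,"yaw":0},
    {"dx":36,"dy":21.4,"dz":0,"yaw":0},
    {"dx":36,"dy":21.4,"dz":0,"yaw":0},
    {"dx":36,"dy":21.4,"dz":0,"yaw":0},
    {"dx":36,"dy":21.4,"dz":0,"yaw":0},
    {"dx":36,"dy":21.4,"dz":0,"yaw":0},
    {"dx":36,"dy":21.4,"dz":0,"yaw":0},
    {"dx":36,"dy":21.4,"dz":0,"yaw":0},
    {"dx":36,"dy":21.4,"dz":0,"yaw":0},
    {"dx":36,"dy":21.4,"dz":0,"yaw":0}
  ]
}}

```text
clock: 2.95
ee_pos: [0.4245, -0.2128, 0.3699]
eef_rot: [-0.0, 0.665, 0.747, -0.0]
wrist_force: [1.2, -0.5, 0.3]
grip_width: 0.0002
gripper_force: 0.0
```

{"op": "step_arm", "data": {
  "moves": [
    {"dx":36,"dy":21.4,"dz":0,"yaw":0},
    {"dx":36,"dy":21.4,"dz":0,"yaw":0},
    {"dx":36,"dy":21.4,"dz":0,"yaw":0},
    {"dx":36,"dy":21.4,"dz":0,"yaw":0},
    {"dx":36,"dy":21.4,"dz":0,"yaw":0},
    {"dx":36,"dy":21.4,"dz":0,"yaw":0},
    {"dx":36,"dy":21.4,"dz":0,"yaw":0},
    {"dx":36,"dy":21.4,"dz":0,"yaw":0},
    {"dx":36,"dy":21.4,"dz":0,"yaw":0},
    {"dx":30,"dy":18,"dz":0,"yaw":0},
    {"dx":0,"dy":0,"dz":0,"yaw":0},
    {"dx":0,"dy":0,"dz":0,"yaw":0}
  ]
}}

```text
clock: 4.15
ee_pos: [0.5904, 0.1632, 0.3694]
eef_rot: [-0.001, 0.664, 0.748, -0.0]
wrist_force: [0.4, -0.5, -0.7]
grip_width: 0.0007
gripper_force: 0.0
```

```bash
python3 - <<'E'
from bench import bot
import cv2, numpy as np
s=bot.state(); print(s["ee_pos"],s["eef_rot"],s["wrist_force"],s["clock"])
im=bot.grab_frame("wrist"); cv2.imwrite("pics/w1.png",im[...,::-1])
for n in ["carton_lip","lid_edge"]: print(n,[(np.round(d["xyz"],3).tolist(),round(d["conf"],2)) for d in bot.tip_of("wrist",n)])
E
```

```text
[0.59041037 0.16319008 0.36938704] [-6.96775743e-04  6.63540116e-01  7.48140224e-01 -4.84587909e-04] [ 0.43229635 -0.49011661 -0.67652175] 4.15
carton_lip [([0.588, 0.201, 0.161], 0.86), ([0.357, 0.31, 0.018], 0.63)]
lid_edge []
```

View pics/w1.png

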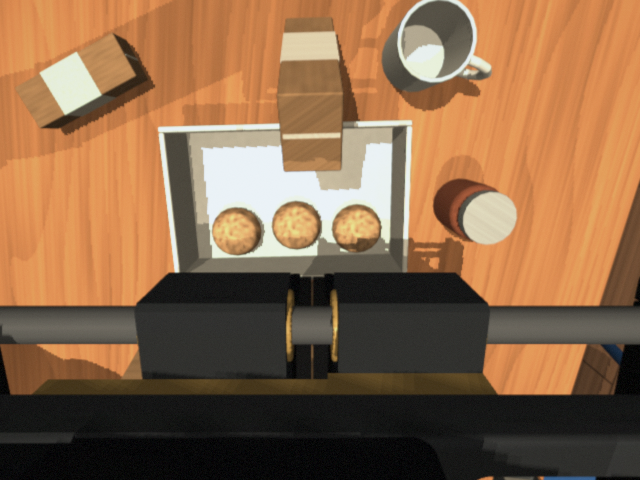

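The carton lip shows at about (312,170), centred on the fingers, and the box rim is level in the view, so the tool is aligned. I'll descend between lip and lid.

{"op": "step_arm", "data": {
  "moves": [
    {"dx":0,"dy":1,"dz":34,"yaw":0},
    {"dx":0,"dy":1,"dz":34,"yaw":0},
    {"dx":0,"dy":0,"dz":34,"yaw":0},
    {"dx":0,"dy":0,"dz":34,"yaw":0},
    {"dx":0,"dy":0,"dz":30,"yaw":0},
    {"dx":0,"dy":0,"dz":25,"yaw":0},
    {"dx":0,"dy":0,"dz":15,"yaw":0},
    {"dx":0,"dy":0,"dz":0,"yaw":0},
    {"dx":0,"dy":0,"dz":0,"yaw":0}
  ]
}}

```text
clock: 5.2
ee_pos: [0.5931, 0.1622, 0.1656]
eef_rot: [0.0, 0.663, 0.748, 0.0]
wrist_force: [0.4, -0.4, 1.0]
grip_width: 0.0002
gripper_force: 0.0
```

{"op": "step_arm", "data": {
  "moves": [
    {"dx":5,"dy":0,"dz":0,"yaw":0},
    {"dx":5,"dy":0,"dz":0,"yaw":0},
    {"dx":5,"dy":0,"dz":0,"yaw":0},
    {"dx":5,"dy":0,"dz":0,"yaw":0},
    {"dx":4,"dy":0,"dz":0,"yaw":0},
    {"dx":4,"dy":0,"dz":0,"yaw":0},
    {"dx":4,"dy":0,"dz":0,"yaw":0},
    {"dx":4,"dy":0,"dz":0,"yaw":0},
    {"dx":4,"dy":0,"dz":0,"yaw":0}
  ]
}}

```text
clock: 6.1
ee_pos: [0.5878, 0.2025, 0.1645]
eef_rot: [-0.0, 0.663, 0.749, -0.0]
wrist_force: [0.1, -0.2, -0.4]
grip_width: 0.0008
gripper_force: 0.1
```

{"op": "step_arm", "data": {
  "moves": [
    {"dx":3,"dy":0,"dz":0,"yaw":0},
    {"dx":3,"dy":0,"dz":0,"yaw":0},
    {"dx":3,"dy":0,"dz":0,"yaw":0},
    {"dx":3,"dy":0,"dz":0,"yaw":0}
  ]
}}

```text
clock: 6.5
ee_pos: [0.5863, 0.2144, 0.1645]
eef_rot: [-0.0, 0.663, 0.749, 0.0]
wrist_force: [-0.2, -0.2, 0.3]
grip_width: 0.0001
gripper_force: 0.0
```

```bash
python3 - <<'E'
from bench import bot
import cv2, numpy as np
s=bot.state(); print(s["ee_pos"],s["wrist_force"],s["clock"])
im=np.hstack([bot.grab_frame("wrist")[:240,120:520],cv2.resize(bot.grab_frame("top")[150:290,180:340],None,fx=2.4,fy=1.7143)]); cv2.imwrite("pics/w2.png",im[...,::-1])
for c in ["wrist","top"]:
  for n in ["carton_lip","carton"]: print(n,[(np.round(d["xyz"],3).tolist(),round(d["conf"],2)) for d in bot.tip_of(c,n)])
E
```

```text
[0.5863409  0.21443567 0.16454999] [-0.1967837  -0.15299354  0.3207714 ] 6.5
carton_lip [([0.581, 0.226, 0.172], 0.97)]
carton [([0.57, 0.323, 0.014], 0.65)]
carton_lip [([0.719, -0.026, 0.019], 0.84), ([0.351, 0.311, 0.018], 0.8)]
carton [([0.259, 0.219, 0.016], 0.91), ([0.591, -0.051, 0.016], 0.88), ([0.569, 0.323, 0.01], 0.68)]
```

View pics/w2.png

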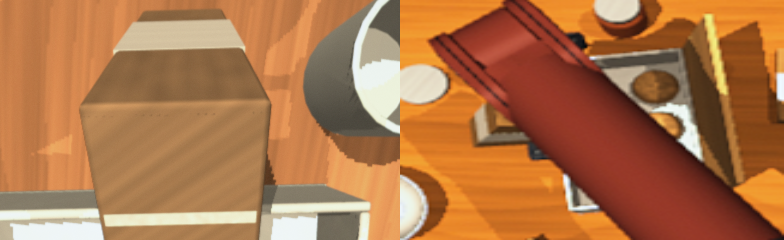

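The picture shows the carton lifted off the rim, its lip at z of about 0.172 and its foot unmoved, close to the balance point. I'll nudge slowly.

{"op": "step_arm", "data": {
  "moves": [
    {"dx":2,"dy":0,"dz":0,"yaw":0},
    {"dx":2,"dy":0,"dz":0,"yaw":0},
    {"dx":2,"dy":0,"dz":0,"yaw":0},
    {"dx":2,"dy":0,"dz":0,"yaw":0},
    {"dx":2,"dy":0,"dz":0,"yaw":0},
    {"dx":0,"dy":0,"dz":0,"yaw":0},
    {"dx":0,"dy":0,"dz":0,"yaw":0},
    {"dx":0,"dy":0,"dz":0,"yaw":0},
    {"dx":0,"dy":0,"dz":0,"yaw":0},
    {"dx":0,"dy":0,"dz":0,"yaw":0}
  ]
}}

```text
clock: 7.8
ee_pos: [0.5852, 0.224, 0.1646]
eef_rot: [-0.0, 0.663, 0.749, 0.0]
wrist_force: [0.2, 0.1, 0.2]
grip_width: 0.0004
gripper_force: 0.0
```

```bash
python3 - <<'E'
from bench import bot
import cv2, numpy as np
s=bot.state(); print(s["ee_pos"],s["wrist_force"],s["clock"])
cv2.imwrite("pics/w3.png",bot.grab_frame("wrist")[...,::-1]); bot.grab_frame("side")
for c in ["wrist","side"]:
  for n in ["carton_lip","carton"]: print(n,[(np.round(d["xyz"],3).tolist(),round(d["conf"],2)) for d in bot.tip_of(c,n)])
E
```

```text
[0.58521246 0.22403325 0.16457322] [0.22736244 0.14244121 0.22521941] 7.8
carton_lip [([0.575, 0.283, 0.185], 0.83)]
carton []
carton_lip [([0.572, 0.278, 0.186], 0.95), ([0.718, -0.031, 0.02], 0.87), ([0.354, 0.313, 0.02], 0.58)]
carton [([0.589, -0.056, 0.016], 0.78), ([0.571, 0.324, 0.003], 0.58), ([0.26, 0.221, 0.015], 0.57)]
```

View pics/w3.png

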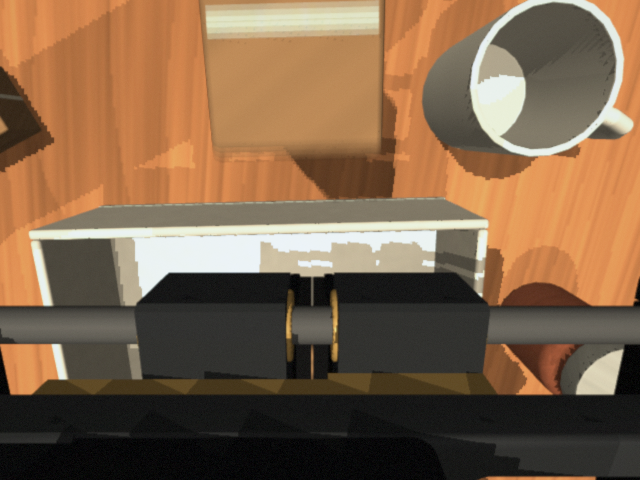

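The carton stands upright (lip z 0.185 at picture (298,152), base centre at y 0.324), and the lid is still open behind the gripper. I'll back off, rise, cross over the lid and come down on its outer side.

{"op": "step_arm", "data": {
  "moves": [
    {"dx":-20,"dy":0,"dz":0,"yaw":0},
    {"dx":-20,"dy":0,"dz":0,"yaw":0},
    {"dx":0,"dy":0,"dz":-30,"yaw":0},
    {"dx":0,"dy":0,"dz":-35,"yaw":0},
    {"dx":0,"dy":0,"dz":-35,"yaw":0},
    {"dx":0,"dy":0,"dz":-35,"yaw":0},
    {"dx":0,"dy":0,"dz":-35,"yaw":0},
    {"dx":0,"dy":0,"dz":-30,"yaw":0},
    {"dx":0,"dy":0,"dz":0,"yaw":0}
  ]
}}

```text
clock: 9.0
ee_pos: [0.5909, 0.1854, 0.3692]
eef_rot: [0.002, 0.663, 0.749, 0.003]
wrist_force: [0.5, 0.5, -0.1]
grip_width: 0.0005
gripper_force: 0.0
```

{"op": "step_arm", "data": {
  "moves": [
    {"dx":-30,"dy":-4,"dz":0,"yaw":0},
    {"dx":-35,"dy":-4,"dz":0,"yaw":0},
    {"dx":-35,"dy":-4,"dz":0,"yaw":0},
    {"dx":-35,"dy":-4,"dz":0,"yaw":0},
    {"dx":-35,"dy":-4,"dz":0,"yaw":0},
    {"dx":-37,"dy":-2,"dz":0,"yaw":0},
    {"dx":0,"dy":0,"dz":25,"yaw":0},
    {"dx":0,"dy":0,"dz":30,"yaw":0},
    {"dx":0,"dy":0,"dz":30,"yaw":0},
    {"dx":0,"dy":0,"dz":25,"yaw":0},
    {"dx":0,"dy":0,"dz":10,"yaw":0},
    {"dx":0,"dy":0,"dz":0,"yaw":0}
  ]
}}

```text
clock: 10.2
ee_pos: [0.5924, -0.0239, 0.2431]
eef_rot: [-0.001, 0.663, 0.749, -0.001]
wrist_force: [-0.4, -0.3, 0.5]
grip_width: 0.0004
gripper_force: 0.0
```

```bash
python3 - <<'E'
from bench import bot
import cv2, numpy as np
s=bot.state(); print(s["ee_pos"],s["wrist_force"],s["clock"])
cv2.imwrite("pics/w4.png",bot.grab_frame("wrist")[...,::-1])
for n in ["lid_edge","lid_hinge"]: print(n,[(np.round(d["xyz"],3).tolist(),round(d["conf"],2)) for d in bot.tip_of("wrist",n)])
E
```

```text
[ 0.59237183 -0.02387759  0.24313892] [-0.41385535 -0.26475862  0.46260801] 10.2
lid_edge [([0.581, 0.029, 0.26], 0.88)]
lid_hinge []
```

View pics/w4.png

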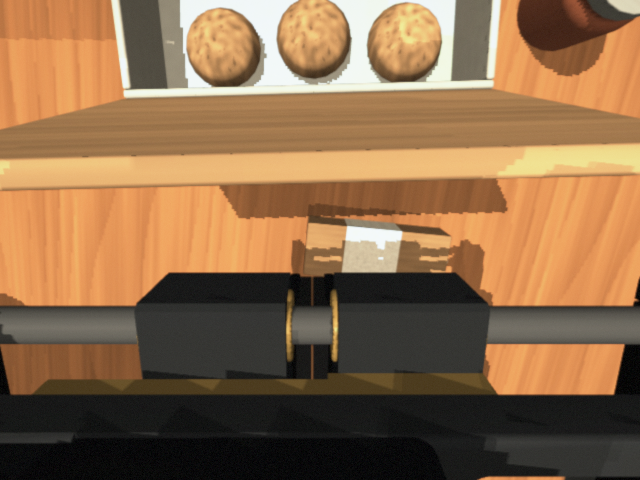

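The lid's outer face is ahead of the fingers, with its edge at picture y of about 160, nothing between, and the band-wrapped small carton lying well below. I'll push the lid over along its arc.

{"op": "step_arm", "data": {
  "moves": [
    {"dx":12,"dy":0,"dz":1,"yaw":0},
    {"dx":12,"dy":0,"dz":1,"yaw":0},
    {"dx":12,"dy":0,"dz":1,"yaw":0},
    {"dx":12,"dy":0,"dz":1,"yaw":0},
    {"dx":12,"dy":0,"dz":1,"yaw":0},
    {"dx":12,"dy":0,"dz":1,"yaw":0},
    {"dx":11,"dy":0,"dz":1,"yaw":0},
    {"dx":11,"dy":0,"dz":1,"yaw":0},
    {"dx":12,"dy":0,"dz":0,"yaw":0}
  ]
}}

```text
clock: 11.25
ee_pos: [0.5801, 0.0821, 0.2362]
eef_rot: [-0.0, 0.663, 0.748, -0.0]
wrist_force: [0.7, -1.7, -0.6]
grip_width: 0.0004
gripper_force: 0.9
```

{"op": "step_arm", "data": {
  "moves": [
    {"dx":11,"dy":0,"dz":3,"yaw":0},
    {"dx":11,"dy":0,"dz":3,"yaw":0},
    {"dx":10,"dy":0,"dz":4,"yaw":0},
    {"dx":10,"dy":0,"dz":6,"yaw":0},
    {"dx":10,"dy":0,"dz":6,"yaw":0},
    {"dx":9,"dy":0,"dz":7,"yaw":0}
  ]
}}

```text
clock: 11.85
ee_pos: [0.5728, 0.1431, 0.207]
eef_rot: [-0.0, 0.663, 0.749, 0.0]
wrist_force: [-0.6, -0.5, 2.0]
grip_width: 0.0004
gripper_force: 0.6
```

{"op": "step_arm", "data": {
  "moves": [
    {"dx":8,"dy":0,"dz":8,"yaw":0},
    {"dx":7,"dy":0,"dz":8,"yaw":0},
    {"dx":7,"dy":0,"dz":9,"yaw":0},
    {"dx":6,"dy":0,"dz":10,"yaw":0},
    {"dx":5,"dy":0,"dz":10,"yaw":0},
    {"dx":4,"dy":0,"dz":10,"yaw":0}
  ]
}}

```text
clock: 12.45
ee_pos: [0.5684, 0.1792, 0.1516]
eef_rot: [-0.0, 0.663, 0.749, 0.0]
wrist_force: [0.8, 0.4, 0.3]
grip_width: 0.0003
gripper_force: 0.4
```

```bash
python3 - <<'E'
from bench import bot
import cv2, numpy as np
s=bot.state(); print(s["ee_pos"],s["wrist_force"],s["clock"])
cv2.imwrite("pics/w5.png",bot.grab_frame("wrist")[...,::-1])
for n in ["lid_edge","carton_lip"]: print(n,[(np.round(d["xyz"],3).tolist(),round(d["conf"],2)) for d in bot.tip_of("wrist",n)])
E
```

```text
[0.56843844 0.17921526 0.15162792] [0.76797506 0.43801014 0.29420997] 12.45
lid_edge [([0.552, 0.244, 0.144], 0.96)]
carton_lip [([0.549, 0.245, 0.141], 0.41)]
```

View pics/w5.png

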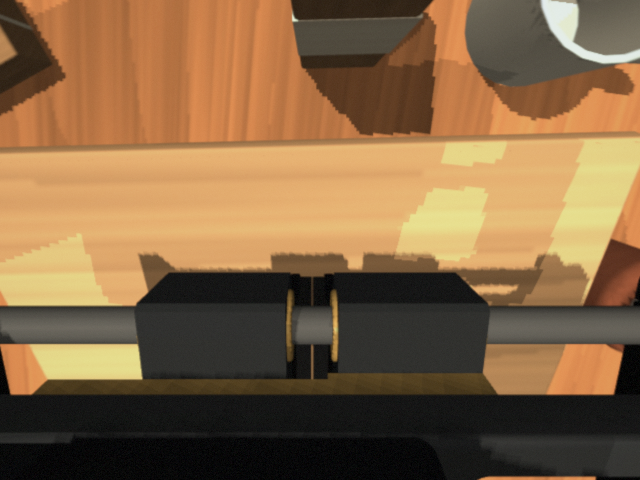

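The lid lies about 15° from shut (edge at picture y of about 140) and the carton is clear beyond it. I'll press it down.

{"op": "step_arm", "data": {
  "moves": [
    {"dx":2,"dy":0,"dz":8,"yaw":0},
    {"dx":2,"dy":0,"dz":8,"yaw":0},
    {"dx":0,"dy":0,"dz":7,"yaw":0},
    {"dx":0,"dy":0,"dz":6,"yaw":0},
    {"dx":0,"dy":0,"dz":3,"yaw":0},
    {"dx":0,"dy":0,"dz":1,"yaw":0},
    {"dx":0,"dy":0,"dz":1,"yaw":0}
  ]
}}

```text
clock: 13.3
ee_pos: [0.568, 0.1827, 0.1186]
eef_rot: [-0.0, 0.663, 0.749, -0.0]
wrist_force: [-0.6, 0.5, 0.9]
grip_width: 0.0007
gripper_force: 0.3
```

{"op": "step_arm", "data": {
  "moves": [
    {"dx":0,"dy":0,"dz":1,"yaw":0},
    {"dx":0,"dy":0,"dz":1,"yaw":0},
    {"dx":0,"dy":0,"dz":0,"yaw":0},
    {"dx":0,"dy":0,"dz":0,"yaw":0}
  ]
}}

```text
clock: 13.7
ee_pos: [0.5681, 0.1827, 0.1179]
eef_rot: [0.0, 0.663, 0.749, -0.0]
wrist_force: [-5.8, -2.9, 12.4]
grip_width: 0.0009
gripper_force: 5.9
```

Firm contact at 12 N with the tip at 0.096 m, so the lid is on the rim. I'll retreat upward and check.

{"op": "step_arm", "data": {
  "moves": [
    {"dx":0,"dy":0,"dz":-5,"yaw":0},
    {"dx":0,"dy":0,"dz":-20,"yaw":0},
    {"dx":0,"dy":0,"dz":-35,"yaw":0},
    {"dx":0,"dy":0,"dz":-40,"yaw":0},
    {"dx":0,"dy":0,"dz":-40,"yaw":0},
    {"dx":0,"dy":0,"dz":-40,"yaw":0},
    {"dx":0,"dy":0,"dz":-30,"yaw":0},
    {"dx":0,"dy":0,"dz":0,"yaw":0},
    {"dx":0,"dy":0,"dz":0,"yaw":0}
  ]
}}

```text
clock: 14.6
ee_pos: [0.5682, 0.1829, 0.327]
eef_rot: [0.0, 0.663, 0.749, 0.001]
wrist_force: [0.3, -0.2, -0.3]
grip_width: 0.0005
gripper_force: 0.0
```

```bash
python3 - <<'E'
from bench import bot
import cv2, numpy as np
s=bot.state(); print(s["ee_pos"],s["wrist_force"],s["clock"])
cv2.imwrite("pics/w6.png",bot.grab_frame("wrist")[...,::-1]);bot.grab_frame("side")
for c in ["wrist","side"]:
  for n in ["lid_edge","carton_lip","carton","jar","mug"]: print(n,[(np.round(d["xyz"],3).tolist(),round(d["conf"],2)) for d in bot.tip_of(c,n)])
E
```

```text
[0.5682383  0.18285112 0.32702068] [ 0.29223122 -0.24743004 -0.28242294] 14.6
lid_edge [([0.547, 0.253, 0.094], 0.75)]
carton_lip [([0.574, 0.294, 0.188], 0.96), ([0.357, 0.315, 0.015], 0.76)]
carton [([0.258, 0.221, 0.016], 0.75), ([0.568, 0.323, 0.002], 0.73)]
jar [([0.773, 0.17, -0.004], 0.61)]
mug [([0.687, 0.328, -0.002], 0.74)]
lid_edge [([0.547, 0.249, 0.096], 0.61)]
carton_lip [([0.718, -0.03, 0.022], 0.82), ([0.353, 0.314, 0.016], 0.79), ([0.573, 0.287, 0.187], 0.77), ([0.403, -0.525, 0.002], 0.65)]
carton [([0.57, 0.324, 0.001], 0.88), ([0.259, 0.222, 0.017], 0.86), ([0.586, -0.056, 0.015], 0.69)]
jar [([0.778, 0.172, -0.002], 0.69)]
mug [([0.69, 0.332, 0.003], 0.82), ([0.575, 0.07, 0.087], 0.74)]
```

View pics/w6.png

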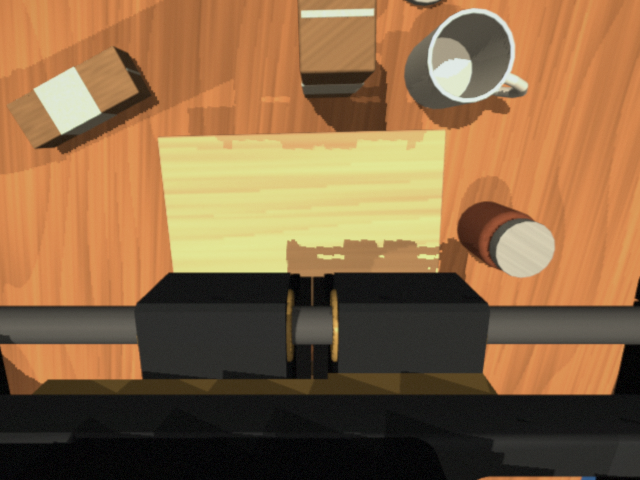

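The lid is shut (edge at z of about 0.095, picture row 135), the carton stands upright at (338,45) with its base where it was, and the jar and mug are unmoved. Handing in.

```bash
python3 -c "
from bench import bot
print(bot.sign_off())"
```

```text
the job is handed in; nothing more can be done
None
```

The carton was tipped back upright on its own base beside the box, then the lid was pushed fully shut, and the job was handed in at about 15 s; the jar and mug measured unmoved, but I did not re-measure the other items.

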